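# Brush out the dark tumbler and push the row into the drying rack

### The arm

A 6-joint arm with a two-finger parallel gripper is mounted at the origin on the work surface. World frame = base frame: x ahead of the robot, y to its left, z up, the work surface at z = 0. Lengths are in m, angles in rad, forces in N, time in s.
With the tool pointing down it reaches from about 0.35 to 1 m from the base axis. Payload 7.1 kg.
Tool frame: the origin (TCP) lies midway between the tips of the shut fingers; the grasp point (between the pads) lies 19 mm behind it (robot.tcp_to_grasp is the z of the grasp point in the tool frame, in m); z points along the fingers, y is the line along which they close (so a half turn about z gives the same grasp; the last joint's range is limited). The gripper opens to 85 mm and grips with 20 to 120 N. Pads are 22 mm wide; open, the fingers measure 114 mm over their backs; the gripper's body (76 mm by 85 mm) begins 54 mm behind the grasp point. The pads swing forward as they close: fully open they stand 13 mm farther back than shut.
Start: joints at [-1.275, 0.423, 1.63, -0, 1.089, -0.019], TCP at [0.194, -0.594, 0.231] pointing down, gripper open.
Joint ranges: [-3, 3], [-0.9, 2.11], [0.09, 2.58], [-1.31, 4.45], [0.11, 2.69], [-2.54, 2.54]. Speed limits (rad/s): [2.39, 2.39, 3.01, 3.14, 3.14, 3.14].

### API

Orientations are given as a 3x3 rotation matrix whose columns are the frame's x, y, z axes.
In Python, from bench import robot gives the robot as it stands. Calls block until the motion is done:
- robot.move_ptp(position, orientation): joint-space move of the TCP to a pose.
- robot.move_linear(position, orientation=None, v=0.15): straight line of the TCP; orientation=None keeps the orientation; v is the mean speed in m/s.
- robot.move_joints(angles): joint-space move.
- robot.move_gripper(opening, f_grip=None): opening from 0.0 (shut) to 1.0 (fully open); f_grip is the grip in N (None keeps the last); returns when the fingers have stopped.
- robot.sleep(seconds).
- robot.solve_ik(position, orientation): joint angles nearest the present ones, or None.
- robot.camera(name): name is "side" or "top"; returns the picture (420x560x3 uint8, red, green, blue); there is no depth.
- robot.camera_info(name): a dict with "mtx" (3x3 intrinsics, pixels), "R" (3x3) and "t" (3): a world point X has camera coordinates R X + t. Camera axes: x right, y down, z forward; pixel columns grow to the right and rows downward; lengths in m; the calibration is good to about 2 mm. A picture is of the moment at which its call begins. camera_info takes no time and is no camera call.
A pose or a line that the arm cannot do raises robot.MotionError and nothing moves.
- robot.sign_off(): hands the job in; it is judged then, once.
Readings, each from a call of its own:
- robot.get_t(): time.
- robot.get_qpos(): joint angles.
- robot.get_joint_velocities(): joint speeds.
- robot.get_joint_torque(): joint torques, N m.
- robot.get_tcp_pos(): TCP position.
- robot.get_eef_rot(): TCP orientation.
- robot.get_force(): force on the tool from outside, world axes, zero at the start.
- robot.get_torque(): the same for the moment, N m.
- robot.get_opening(): opening from 0.0 (shut) to 1.0 (fully open).
- robot.get_grip_force(): force on a finger pad.
Only numpy, scipy, OpenCV 4.12 (cv2) and the standard library are available. Lean on these libraries where they do the work, as an engineer would, in place of code of your own. Each camera call takes 0.05 s, during which the arm holds its last target. There are 200 camera calls.

### The job

Brush out the inside of the dark tumbler with three full up-and-down strokes of the long brush, right down to the bottom each time, and stand the brush back in its stand. Then set all the tumblers, the dark one included, upright and side by side in one close row along the white line (gaps of no more than about a centimetre), and with the wooden pusher push the whole row together under the rods of the drying rack until all are fully home against its rear rail. Finally lay the pusher back on its blue mark as it lay before, and leave the jar, the bowl and the hammer alone.

Things in the scene. Friction and masses are not known exactly. Their poses are not given: they have to be found in the camera images.
- dark_center (a point): the dark tumbler (blackened steel, the only one that is dull black and the only one to brush; always there): loose straight round tumbler, 56 mm outside diameter, 70 mm tall, 3 mm wall, 4 mm floor, open on top, 130 g give or take; the point is on its axis half-way up (35 mm above its underside)
- cup1_center (a point): a bright brass tumbler (may be absent): loose straight round tumbler, 56 mm outside diameter, 70 mm tall, 3 mm wall, 4 mm floor, open on top, 130 g give or take; the point is on its axis half-way up (35 mm above its underside)
- cup2_center (a point): a second bright brass tumbler (may be absent): loose straight round tumbler, 56 mm outside diameter, 70 mm tall, 3 mm wall, 4 mm floor, open on top, 130 g give or take; the point is on its axis half-way up (35 mm above its underside)
- cup3_center (a point): a copper tumbler (may be absent): loose straight round tumbler, 56 mm outside diameter, 70 mm tall, 3 mm wall, 4 mm floor, open on top, 130 g give or take; the point is on its axis half-way up (35 mm above its underside)
- cup4_center (a point): a second copper tumbler (may be absent): loose straight round tumbler, 56 mm outside diameter, 70 mm tall, 3 mm wall, 4 mm floor, open on top, 130 g give or take; the point is on its axis half-way up (35 mm above its underside)
- rack: fixed low steel drying rack, open at the front, no floor; origin on the bench in the middle of its open front, x goes straight in, y along its width. Side rails 30 mm high, 280 mm apart inside, from x = -6 to 96 mm. Two 8 mm rods cross over it at x = 58 and 88 mm, 95 mm above the bench, so nothing can be set in it from above
- rack_home (a point): middle of the inner foot of the rack's rear rail (rail 30 mm high), on the bench at x = 90 mm of the rack; a tumbler that is fully home has its axis 28 mm short of it, at x = 62 mm of the rack; axes as the rack's
- line (a point): middle of the white line painted on the bench in front of the rack, 280 mm long along the rack's y, at x = -55 mm of the rack; the row is set with the tumblers' middles on this line; axes as the rack's
- brush_grip (a point): the long brush, standing head down in its stand: wooden handle 18 mm thick from 113 to 203 mm above the brush's lower end, rod below it, round flat-ended brush head 33 mm across (its stiff core 30 mm) and 58 mm long; 90 g. The point is on its axis in the handle, 160 mm above its lower end; z points up along the handle
- brush_tip (a point): the lower end of the brush head, on its axis
- stand: fixed brush stand, a square wooden cup on a foot 70 mm square: inside 44 mm square, 55 mm high, floor 5 mm thick; origin on the bench under its middle
- pusher: loose wooden pusher (rake), 220 g: a straight blade 240 mm long (y), 16 mm thick (x) and 35 mm high; origin on the bench under the blade's middle, x is the way it pushes (front face at x = 8 mm). A low stem (18 mm high) runs back from it, and at x = -55 mm stands an upright square handle, 22 mm thick, top 105 mm above the bench
- pusher_grip (a point): the point to grip on the pusher's handle: on its axis at x = -55 mm of the pusher, 85 mm above its underside; axes as the pusher's
- mat: thin flat blue cloth mark, 280 x 150 mm, glued to the bench, where the pusher lies at the start; origin on the bench where the pusher's origin belongs, x the way the pusher's x belongs (the cloth spans x from -95 to 55 mm, y from -140 to 140 mm)
- polish: a closed amber jar of polish, 60 mm across, 75 mm tall: leave alone
- bowl: a small copper bowl, 100 mm across, 50 mm tall: leave alone
- hammer: a hammer lying on the bench: leave alone

How it is judged:
By the outcome, as a careful person would: the job done as asked, in the order asked, and still so for the second after the job is handed in, with the robot touching nothing.
Of cup1, cup2, cup3, cup4 only 2 to 3 are there at a start; the rules pass over those that are not, and their reading is None.
At some moment in a run one of cup1, cup2, cup3, cup4 may be knocked a few centimetres aside while the robot is not near it.
It also fails if it takes over 200 s, if anything falls off the work surface, if the arm or the gripper's body presses on something with over 40 N, if the wrist force passes 120 N, or if a joint passes its speed limit or range.

## Working session

There is one attempt and no reset: what is moved stays moved. The work goes in short steps, each a Python script; the robot and the scene stay as the last script left them, time stands still between calls to the robot, and variables do not carry over. Pictures are saved under pics/ and viewed, at most 14 in all, crops included, and the job is handed in when it is done.

```bash
mkdir -p pics; ls; python3 - <<'E'
from bench import robot
import cv2
for n in("top","side"):
    im=robot.camera(n); cv2.imwrite(f"pics/{n}0.png",cv2.cvtColor(im,cv2.COLOR_RGB2BGR))
    i=robot.camera_info(n); print(n,i["mtx"].tolist(),i["R"].round(4).tolist(),i["t"].round(4).tolist())
print(robot.get_t(),robot.tcp_to_grasp,robot.get_eef_rot().round(3).tolist())
E
```

```text
pics
top [[408.069737887239, 0.0, 282.3341912706325], [0.0, 408.069737887239, 213.83843624685653], [0.0, 0.0, 1.0]] [[0.0054, -1.0, -0.0075], [-0.9728, -0.0035, -0.2316], [0.2315, 0.0086, -0.9728]] [-0.0051, 0.6113, 0.9748]
side [[430.075677867472, 0.0, 277.4866732138879], [0.0, 430.075677867472, 210.28265776627234], [0.0, 0.0, 1.0]] [[-0.9969, -0.0779, 0.0086], [-0.0584, 0.6646, -0.7449], [0.0524, -0.7431, -0.6671]] [0.601, 0.1384, 1.1654]
0.1 -0.0187 [[0.951, 0.31, -0.0], [0.31, -0.951, 0.001], [0.0, -0.001, -1.0]]
```

View pics/top0.png

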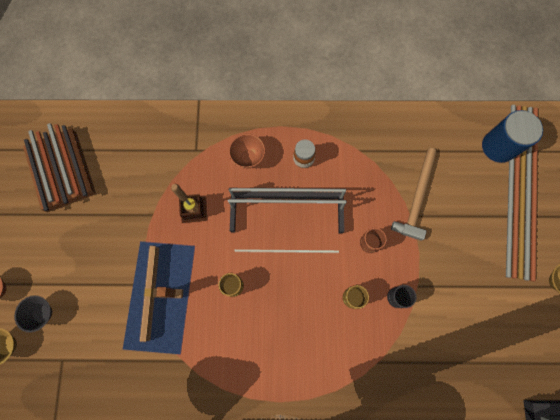

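View pics/side0.png

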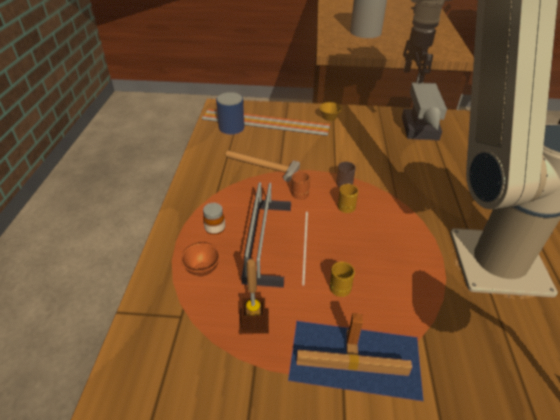

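Both pictures show four tumblers (top view): brass (231,284) and (356,296), copper (374,240), dark (402,296). The rack faces the robot, the brush stand is at (193,208), and the pusher on its mat points left. I'll magnify this.

```bash
cat > h.py <<'E'
from bench import robot
import numpy as np, cv2
def cam(n): i=robot.camera_info(n); return i["mtx"],i["R"],i["t"]
def px2w(n,uv,z):
    K,R,t=cam(n); d=R.T@np.linalg.solve(K,[*uv,1.]); c=-R.T@t
    return c+d*(z-c[2])/d[2]
def proj(n,P):
    K,R,t=cam(n); q=(np.atleast_2d(P)@R.T+t)@K.T
    return q[:,:2]/q[:,2:]
def circle(c,z,r=.028,m=40):
    a=np.linspace(0,2*np.pi,m); return np.c_[c[0]+r*np.cos(a),c[1]+r*np.sin(a),0*a+z]
def snap(n): return cv2.cvtColor(robot.camera(n),cv2.COLOR_RGB2BGR)
def crop(im,x0,y0,x1,y1,s,polys=(),f=None,col=(0,255,0)):
    o=cv2.resize(im[y0:y1,x0:x1],None,fx=s,fy=s,interpolation=cv2.INTER_CUBIC)
    for p in polys: cv2.polylines(o,[np.int32(((p-[x0,y0])+.5)*s)],False,col,1)
    if f: cv2.imwrite("pics/"+f,o)
    return o
def down(phi):  # tool down, closing axis y at angle phi in world xy
    y=np.array([np.cos(phi),np.sin(phi),0]); z=np.array([0,0,-1.]); return np.c_[np.cross(y,z),y,z]
E
python3 - <<'E'
from h import *
im=cv2.imread("pics/top0.png"); crop(im,120,130,430,360,2.58,f="topc.png")
im=cv2.imread("pics/side0.png"); crop(im,170,150,430,400,2.4,f="sidec.png")
for n,uv,z in [("A",(231,284),.07),("B",(356,296),.07),("C",(374,240),.07),("D",(402,296),.07),("l0",(235,251),0),("l1",(338,251),0),("stand",(193,208),.055)]:
    print(n,px2w("top",uv,z).round(3))
E
```

```text
A [0.433 0.124 0.07 ]
B [ 0.406 -0.184  0.07 ]
C [ 0.545 -0.234  0.07 ]
D [ 0.406 -0.296  0.07 ]
l0 [0.525 0.125 0.   ]
l1 [ 0.526 -0.152  0.   ]
stand [0.63  0.232 0.055]
```

View pics/topc.png

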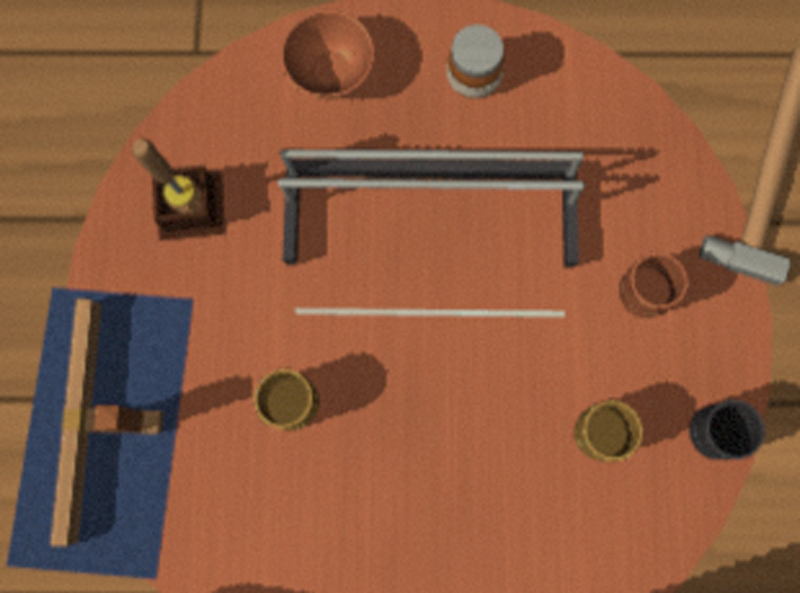

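View pics/sidec.png

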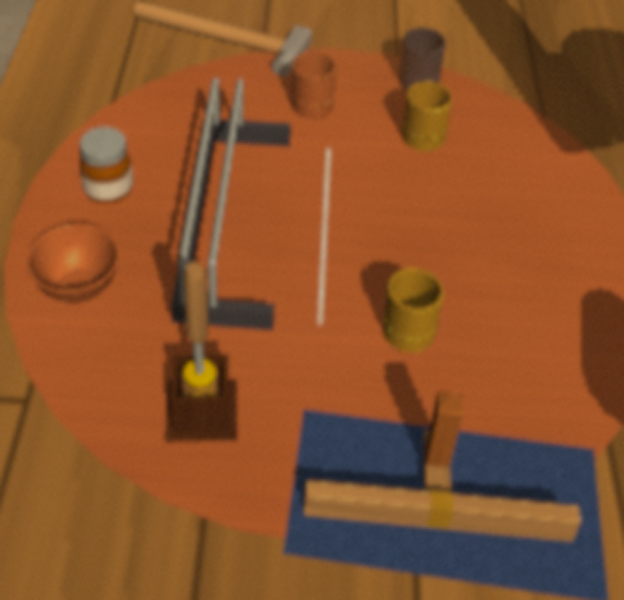

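```bash
cat >> h.py <<'E'
def tri(a,b):
    A=[];B=[]
    for n,uv in(("top",a),("side",b)):
        K,R,t=cam(n); d=R.T@np.linalg.solve(K,[*uv,1.]); d/=np.linalg.norm(d); M=np.eye(3)-np.outer(d,d); A.append(M);B.append(M@(-R.T@t))
    return np.linalg.lstsq(np.vstack(A),np.hstack(B),rcond=None)[0]
E
python3 - <<'E'
from h import *
T=lambda u,v:(np.array([u,v])/2.58+[120,130]-.3); S=lambda u,v:(np.array([u,v])/2.4+[170,150]-.3)
print("mat",[px2w("top",T(*p),0)[:2].round(3).tolist() for p in [(53,289),(192,298),(157,578),(9,566)]])
print("mat side",[px2w("side",S(*p),0)[:2].round(3).tolist() for p in [(305,411),(592,450),(606,600),(287,553)]])
print("line",[px2w("top",T(*p),0)[:2].round(3).tolist() for p in [(295,311),(565,314)]],[px2w("side",S(*p),0)[:2].round(3).tolist() for p in [(328,149),(320,324)]])
print("railfront z.03",[px2w("top",T(*p),.03)[:2].round(3).tolist() for p in [(290,262),(571,264)]])
print("blade top",[px2w("top",T(*p),.035)[:2].round(3).tolist() for p in [(84,299),(59,545)]],"side",[px2w("side",S(*p),.035)[:2].round(3).tolist() for p in [(306,490),(580,514)]])
print("brush top",tri(T(140,147),S(197,266)).round(3),"yellow",tri(T(178,191),S(200,372)).round(3))
print("push handle",tri(T(107,418),S(449,396)).round(3))
print("stand top", px2w("top",T(185,198),.055).round(3), px2w("side",S(202,375),.055).round(3))
for n,t,s in [("A",(286,399),(415,288)),("B",(610,431),(429,97)),("C",(655,283),(314,68)),("D",(729,429),(423,45))]:
    print(n,px2w("top",T(*t),.07)[:2].round(3),px2w("side",S(*s),.07)[:2].round(3))
E
```

```text
mat [[0.549, 0.383], [0.541, 0.236], [0.262, 0.255], [0.272, 0.403]]
mat side [[0.539, 0.234], [0.262, 0.254], [0.274, 0.4], [0.548, 0.381]]
line [[0.527, 0.128], [0.525, -0.153]] [[0.527, -0.155], [0.528, 0.125]]
railfront z.03 [[0.573, 0.131], [0.573, -0.157]]
blade top [[0.534, 0.338], [0.295, 0.343]] side [[0.534, 0.339], [0.294, 0.342]]
brush top [0.639 0.241 0.213] yellow [0.64  0.242 0.063]
push handle [0.413 0.283 0.111]
stand top [0.634 0.236 0.055] [0.639 0.239 0.055]
A [0.432 0.125] [0.434 0.126]
B [ 0.404 -0.184] [ 0.407 -0.184]
C [ 0.546 -0.233] [ 0.551 -0.23 ]
D [ 0.406 -0.297] [ 0.41  -0.293]
```

```bash
cat >> h.py <<'E'
G=-robot.tcp_to_grasp
def go(p,zg,phi=0.,v=.2,ptp=False):   # grasp point to (x,y,zg)
    P=[p[0],p[1],zg-G]
    robot.move_ptp(P,down(phi)) if ptp else robot.move_linear(P,down(phi),v=v)
E
python3 - <<'E'
from h import *
b=(.6395,.2405); d=(.408,-.295)
print(robot.get_opening())
go(b,.30,ptp=True); robot.move_gripper(.5)
go(b,.165,v=.15); robot.move_gripper(0,40)
print(robot.get_t(),robot.get_opening(),robot.get_grip_force(),robot.get_force().round(2))
go(b,.30,v=.15); go(d,.30,v=.3)
print(robot.get_t(),robot.get_force().round(2),robot.get_tcp_pos().round(4))
a=snap("top");s=snap("side")
tip=.14
pol=lambda n:[proj(n,circle(d,z)) for z in(0,.07)]+[proj(n,circle(d,z,.0165)) for z in(tip,tip+.058)]
p1=pol("top");p2=pol("side")
o=np.hstack([crop(a,340,200,440,330,4,p1),crop(s,300,90,400,220,4,p2)]); cv2.imwrite("pics/b1.png",o)
E
```

```text
1.0016093355964755
5.2833 0.20455203647958434 39.80995416641235 [ 0.84 -0.42  5.57]
8.425 [ 0.56 -0.01 -1.67] [ 0.4082 -0.2943  0.2813]
```

View pics/b1.png

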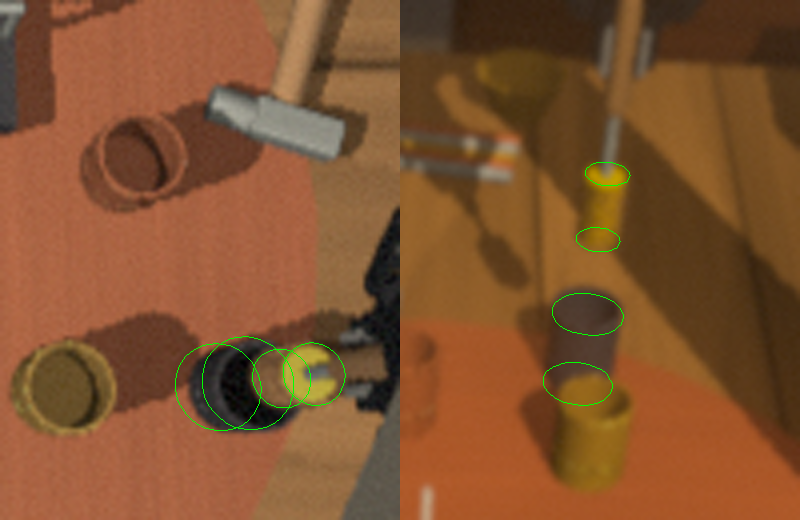

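The brush head matches its projection in both views; the dark cup seems a few mm further right than my estimate. I'll overlay candidates on the unobstructed first image.

```bash
python3 - <<'E'
from h import *
a=cv2.imread("pics/top0.png"); s=cv2.imread("pics/side0.png")
o=[]
for d in[(.408,-.295),(.408,-.300)]:
    pol=lambda n:[proj(n,circle(d,.07)),proj(n,circle(d,.07,.025)),proj(n,circle(d,0))]
    o.append(np.hstack([crop(a,375,270,430,320,5.4,pol("top")),crop(s,325,150,380,200,5.4,pol("side"))]))
cv2.imwrite("pics/b2.png",np.vstack(o))
E
```

```text
(no output)
```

View pics/b2.png

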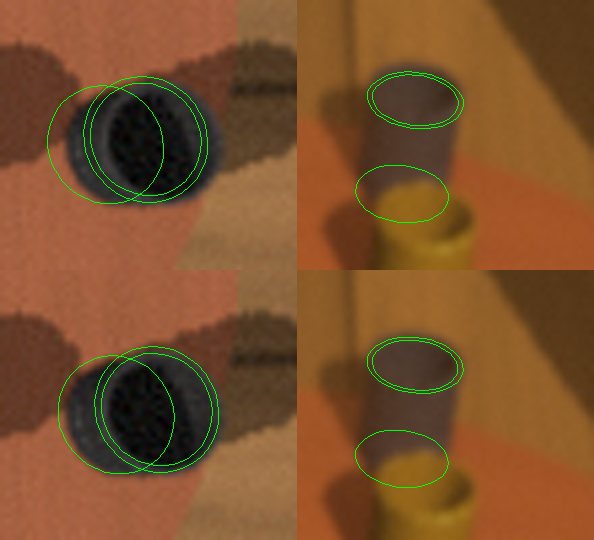

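Cup centre is about (.407,-.301). Now the strokes.

```bash
python3 - <<'E'
from h import *
d=(.4075,-.301); b=(.6395,.2405)
go(d,.243,v=.15); f0=robot.get_force(); print(f0.round(2))
for k in range(3):
    go(d,.175,v=.12); f1=robot.get_force()
    for z in(.170,.167,.165,.164,.163,.162):
        go(d,z,v=.04); f=robot.get_force()
        if f[2]-f1[2]>5: break
    print(k,z,(robot.get_tcp_pos()[2]+G-.16).round(4),(f1-f0).round(2),(f-f0).round(2),round(robot.get_t(),1))
    go(d,.243,v=.12)
print(robot.get_force().round(2))
go(d,.30,v=.2)
go(b,.30,v=.3)
a=snap("top");s=snap("side"); cv2.imwrite("pics/t2.png",a);cv2.imwrite("pics/s2.png",s)
go(b,.222,v=.15);print(robot.get_force().round(2))
f1=robot.get_force()
for z in(.2,.18,.172,.168,.166,.165,.164):
    go(b,z,v=.06); f=robot.get_force()
    if f[2]-f1[2]>4: break
print(z,f.round(2),robot.get_t())
p2=[proj("top",circle((.4075,-.301),z)) for z in(0,.07)];
p3=[proj("side",circle((.4075,-.301),z)) for z in(0,.07)]
cv2.imwrite("pics/b3.png",np.hstack([crop(a,150,170,280,320,3),crop(a,330,210,430,360,3,p2),crop(s,300,120,400,270,3,p3)][:3]))
E
```

```text
[ 0.16  0.23 -0.72]
0 0.164 0.0051 [-0.96 -0.56 -0.27] [-0.99  1.07 11.51] 10.8
1 0.164 0.0051 [ 0.38 -0.78 -0.67] [-1.05  1.02 12.65] 13.3
2 0.164 0.0051 [-0.61 -0.21 -0.09] [-2.37  1.71 12.19] 15.9
[-0.12  0.27 -1.22]
[0.62 0.8  0.78]
0.165 [-0.58 -0.28  6.  ] 22.0583
```

View pics/b3.png

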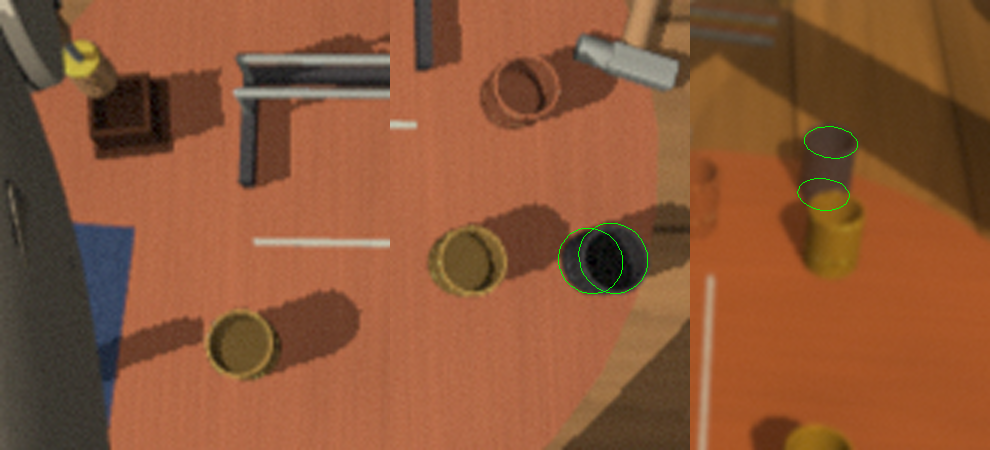

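The three strokes touched the floor and the brush is in its stand. I'll release it, then fit the cup positions automatically.

```bash
cat >> h.py <<'E'
def fit(a,s,c,rad=.016,cams=("top","side")):
    """refine cup (x,y): maximise colour-gradient across the projected silhouette"""
    ims={"top":a,"side":s}; g={}
    for n in cams:
        f=cv2.GaussianBlur(ims[n],(0,0),1.0).astype(np.float32); g[n]=(cv2.Sobel(f,cv2.CV_32F,1,0),cv2.Sobel(f,cv2.CV_32F,0,1))
    def score(x,y):
        t=0
        for n in cams:
            h=cv2.convexHull(np.float32(np.vstack([proj(n,circle((x,y),0)),proj(n,circle((x,y),.07))])))[:,0]
            h=np.vstack([h,h[:1]]); L=np.r_[0,np.cumsum(np.linalg.norm(np.diff(h,axis=0),axis=1))]
            u=np.linspace(0,L[-1],90); p=np.c_[np.interp(u,L,h[:,0]),np.interp(u,L,h[:,1])]
            d=np.gradient(p,axis=0); d/=np.linalg.norm(d,axis=1)[:,None]+1e-9; m=np.float32(p)[None]
            gx,gy=[cv2.remap(q,m[...,0],m[...,1],cv2.INTER_LINEAR)[0] for q in g[n]]
            t+=np.minimum(np.linalg.norm(gx*d[:,1:]-gy*d[:,:1],axis=1),150).mean()
        return t
    for st in(.002,.0005):
        r=np.arange(-rad,rad+1e-9,st); c=max(((c[0]+i,c[1]+j) for i in r for j in r),key=lambda q:score(*q)); rad=.002
    return np.array(c),score(*c)
E
python3 - <<'E'
from h import *
robot.move_gripper(.5); b=robot.get_tcp_pos()
go(b,.3,v=.2); go((.56,.02),.3,v=.3)
a=cv2.imread("pics/t2.png");s=cv2.imread("pics/s2.png")
o1=[];o2=[]
for n,c in dict(A=(.433,.125),B=(.405,-.184),C=(.548,-.232),D=(.4075,-.301)).items():
    r=fit(a,s,c); print(n,r[0].round(4),round(r[1],1),fit(a,s,c,cams=("top",))[0].round(4),fit(a,s,c,cams=("side",))[0].round(4))
    o=[]
    for im,m in((a,"top"),(s,"side")):
        ps=[proj(m,circle(r[0],z)) for z in(0,.07)]; q=ps[1].mean(0).astype(int)
        o.append(crop(im,q[0]-24,q[1]-24,q[0]+24,q[1]+24,4,ps))
    o1.append(np.vstack(o))
cv2.imwrite("pics/fit.png",np.hstack(o1))
E
```

```text
A [0.434  0.1265] 215.5 [0.4325 0.127 ] [0.4345 0.126 ]Traceback (most recent call last):
  File "<stdin>", line 7, in <module>
  File "h.py", line 45, in fit
    r=np.arange(-rad,rad+1e-9,st); c=max(((c[0]+i,c[1]+j) for i in r for j in r),key=lambda q:score(*q)); rad=.002
                                     ~~~^^^^^^^^^^^^^^^^^^^^^^^^^^^^^^^^^^^^^^^^^^^^^^^^^^^^^^^^^^^^^^^^
  File "h.py", line 45, in <lambda>
    r=np.arange(-rad,rad+1e-9,st); c=max(((c[0]+i,c[1]+j) for i in r for j in r),key=lambda q:score(*q)); rad=.002
                                                                                              ~~~~~^^^^
  File "h.py", line 37, in score
    h=cv2.convexHull(np.float32(np.vstack([proj(n,circle((x,y),0)),proj(n,circle((x,y),.07))])))[:,0]
                                                                   ~~~~^^^^^^^^^^^^^^^^^^^^^
  File "h.py", line 8, in proj
    K,R,t=cam(n); q=(np.atleast_2d(P)@R.T+t)@K.T
          ~~~^^^
  File "h.py", line 3, in cam
    def cam(n): i=robot.camera_info(n); return i["mtx"],i["R"],i["t"]
                  ~~~~~~~~~~~~~~~~~^^^
ValueError: time passes only in moves, steps and waits
```

Too many camera_info calls; cache it.

```bash
sed -i '1i import functools' h.py; sed -i 's/^def cam(n)/@functools.cache\ndef cam(n)/' h.py
python3 - <<'E'
from h import *
a=cv2.imread("pics/t2.png");s=cv2.imread("pics/s2.png")
o1=[]
for n,c in dict(A=(.433,.125),B=(.405,-.184),C=(.548,-.232),D=(.4075,-.301)).items():
    r=fit(a,s,c); print(n,r[0].round(4),round(r[1],1),fit(a,s,c,cams=("top",))[0].round(4),fit(a,s,c,cams=("side",))[0].round(4))
    o=[]
    for im,m in((a,"top"),(s,"side")):
        ps=[proj(m,circle(r[0],z)) for z in(0,.07)]; q=ps[1].mean(0).astype(int)
        o.append(crop(im,q[0]-24,q[1]-24,q[0]+24,q[1]+24,4,ps))
    o1.append(np.vstack(o))
cv2.imwrite("pics/fit.png",np.hstack(o1)); print(robot.get_t())
E
```

```text
A [0.434  0.1265] 215.5 [0.4325 0.127 ] [0.4345 0.126 ]
B [ 0.406  -0.1875] 215.8 [ 0.4055 -0.187 ] [ 0.407 -0.19 ]
C [ 0.549 -0.238] 190.5 [ 0.5485 -0.238 ] [ 0.5525 -0.2405]
D [ 0.407 -0.302] 221.9 [ 0.4045 -0.3015] [ 0.4085 -0.302 ]
24.1833
```

View pics/fit.png

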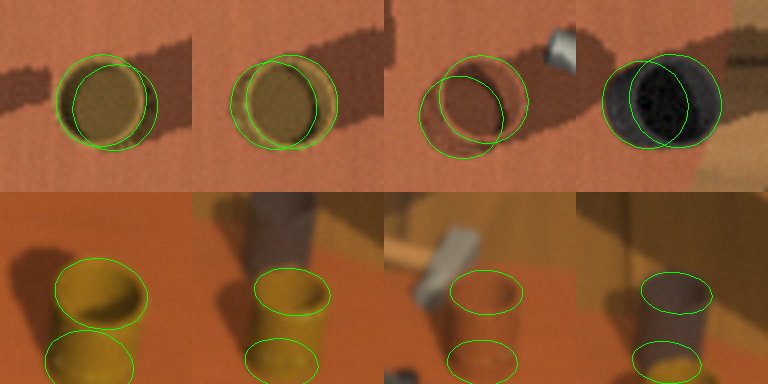

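```bash
cat > pick.py <<'E'
import sys
from h import *
cups=dict(A=(.434,.1265),B=(.406,-.1875),C=(.549,-.238),D=(.407,-.302))
slot=dict(A=.0765,B=.0165,D=-.0435,C=-.1035); X=.5265
def place(n,c,to):
    go(c,.17,v=.35); robot.move_gripper(1.0)
    go(c,.05,v=.15); robot.move_gripper(0,30)
    w=robot.get_opening()
    if not .5<w<.8: raise SystemExit(f"bad grip {n} {w}")
    go(c,.155,v=.2); go(to,.155,v=.3); go(to,.0505,v=.12)
    robot.move_gripper(.85); go(to,.17,v=.2)
    print(n,"placed",round(w,3),round(robot.get_t(),1))
def seen(n,c):
    a,s=snap("top"),snap("side"); cv2.imwrite(f"pics/chk{n}_t.png",a);cv2.imwrite(f"pics/chk{n}_s.png",s)
    r={m:fit(a,s,c,cams=(m,)) for m in("top","side")}
    print(n,{m:(q[0].round(4).tolist(),round(q[1],1)) for m,q in r.items()})
    return min(np.linalg.norm(q[0]-c) for q in r.values())<.005
if __name__=="__main__":
    for n in sys.argv[1:]:
        if not seen(n,cups[n]): raise SystemExit("moved? "+n)
        place(n,cups[n],(X,slot[n]))
E
python3 pick.py A B D C
```

```text
A {'top': ([0.42, 0.122], np.float64(5.8)), 'side': ([0.4345, 0.126], np.float64(95.4))}
A placed 0.651 30.1
B {'top': ([0.4055, -0.187], np.float64(127.7)), 'side': ([0.403, -0.1895], np.float64(80.2))}
B placed 0.644 36.5
D {'top': ([0.4065, -0.3], np.float64(144.4)), 'side': ([0.4095, -0.303], np.float64(102.6))}
D placed 0.633 43.3
C {'top': ([0.5485, -0.233], np.float64(135.6)), 'side': ([0.5505, -0.2395], np.float64(93.0))}
C placed 0.647 49.1
```

Move the arm clear and look at the row.

```bash
cat > look.py <<'E'
import sys
from h import *
from pick import slot,X
def look(tag):
    a,s=snap("top"),snap("side"); cv2.imwrite(f"pics/{tag}_t.png",a);cv2.imwrite(f"pics/{tag}_s.png",s)
    return a,s
if __name__=="__main__":
    go((.42,.28),.20,np.pi/2-.05,v=.35); a,s=look("row")
    for n in slot: r=fit(a,s,(X,slot[n]),.014); print(n,r[0].round(4),r[1].round(),fit(a,s,(X,slot[n]),.014,("top",))[0].round(4))
    cv2.imwrite("pics/rowv.png",np.hstack([crop(a,140,150,440,350,1.6),crop(s,170,150,370,350,1.6)]));print(robot.get_t())
E
python3 look.py
```

```text
A [0.528 0.082] 187.0 [0.523 0.078]
B [0.5425 0.027 ] 164.0 [0.541  0.0275]
D [ 0.5275 -0.044 ] 269.0 [ 0.527  -0.0435]
C [ 0.526  -0.0995] 197.0 [ 0.5245 -0.1025]
50.8417
```

View pics/rowv.png

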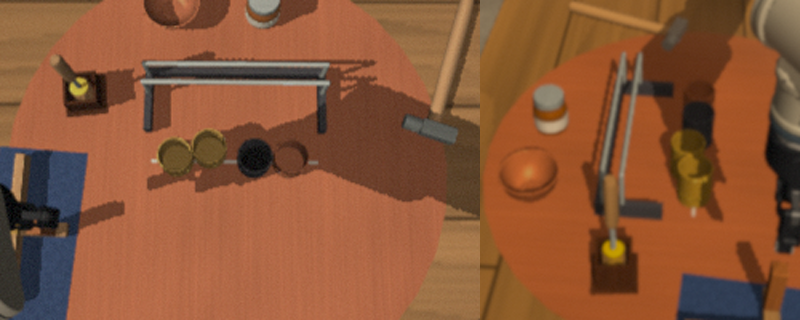

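B was knocked to about (.542,.027), as foreseen. I'll put it back in its slot.

```bash
python3 - <<'E'
from pick import *
place("B",(.542,.027),(X,.018))
E
sed -i 's/"row"/"row2"/;s/rowv/rowv2/;s/140,150,440,350,1.6/210,180,340,280,4/;s/170,150,370,350,1.6/250,180,330,280,3.5/;s/np.hstack(\[\(crop.*\),crop.*\])/\1/' look.py; python3 look.py
```

```text
B placed 0.634 57.2
A [0.5255 0.083 ] 199.0 [0.5245 0.083 ]
B [0.5235 0.0185] 167.0 [0.537 0.011]
D [ 0.528 -0.044] 248.0 [ 0.528 -0.044]
C [ 0.5255 -0.102 ] 196.0 [ 0.5245 -0.1025]
58.9333
```

View pics/rowv2.png

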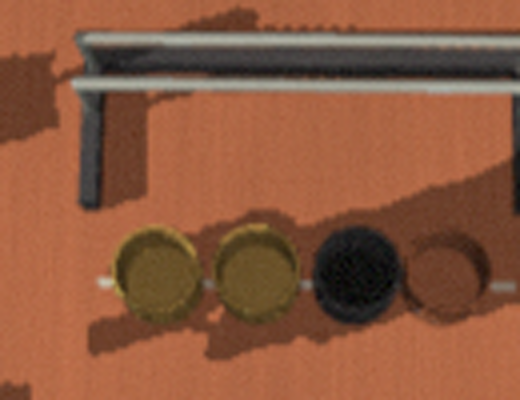

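The row is good, but two gaps are about 8 mm. A cheap tightening by relative shifts gives more margin.

```bash
python3 - <<'E'
from pick import *
place("B",(X,.018),(X,.015)); place("A",(X,.080),(X,.073))
E
sed -i 's/row2/row3/;s/rowv2/rowv3/' look.py; python3 look.py
python3 - <<'E'
from h import *
a=cv2.imread("pics/row3_t.png")
o=crop(a,215,235,335,285,3.3)
a0=cv2.imread("pics/top0.png");s0=cv2.imread("pics/side0.png")
def rect(M,th,pts,z):
    c,s=np.cos(th),np.sin(th); return np.array([[M[0]+c*x-s*y,M[1]+s*x+c*y,z] for x,y in pts])
m=(.4075,.3385);th=np.deg2rad(86.4)
R=[(-.095,-.14),(.055,-.14),(.055,.14),(-.095,.14),(-.095,-.14)]
p=(.414,.3405);tp=np.deg2rad(88.8)
Bl=[(-.008,-.12),(.008,-.12),(.008,.12),(-.008,.12),(-.008,-.12)]
H=[(-.066,-.011),(-.044,-.011),(-.044,.011),(-.066,.011),(-.066,-.011)]
f=lambda n:[proj(n,rect(m,th,R,0)),proj(n,rect(p,tp,Bl,.035)),proj(n,rect(p,tp,H,.105))]
q=np.hstack([crop(a0,120,235,200,360,3.2,f("top")),crop(s0,280,300,430,400,3.2*1.25,f("side"))])
o=cv2.copyMakeBorder(o,0,0,0,q.shape[1]-o.shape[1],0)
cv2.imwrite("pics/v4.png",np.vstack([o,q]));print(o.shape,q.shape)
E
```

```text
B placed 0.632 65.2
A placed 0.657 70.2
A [0.525  0.0775] 187.0 [0.5225 0.0775]
B [0.5245 0.009 ] 158.0 [0.5385 0.0095]
D [ 0.5275 -0.044 ] 247.0 [ 0.5275 -0.0435]
C [ 0.5255 -0.102 ] 193.0 [ 0.5245 -0.1025]
71.9667
(165, 856, 3) (400, 856, 3)
```

View pics/v4.png

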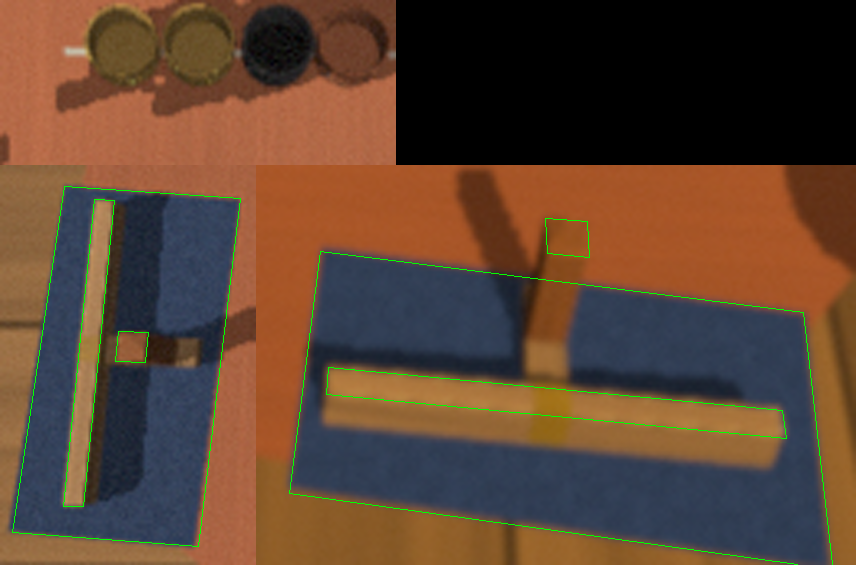

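Row tight and mat and pusher fits are good. Now take the pusher, swing it behind the row and take a look.

```bash
python3 - <<'E'
from h import *
tp=np.deg2rad(88.8); h=np.array([.4128,.2848])
go(h,.085,tp,v=.15); robot.move_gripper(0,60); print(robot.get_opening(),robot.get_force().round(2))
go(h,.20,tp,v=.15); go((.41,.17),.20,np.pi/4,v=.08); go((.400,-.0135),.20,0,v=.1)
print(robot.get_t(),robot.get_force().round(2),robot.get_qpos().round(2))
go((.400,-.0135),.0865,0,v=.1)
a,s=snap("top"),snap("side");cv2.imwrite("pics/p_t.png",a);cv2.imwrite("pics/p_s.png",s)
p=np.array([.455,-.0135]);Bl=[(-.008,-.12),(.008,-.12),(.008,.12),(-.008,.12),(-.008,-.12)]
f=lambda n:[proj(n,np.array([[p[0]+x,p[1]+y,.0365] for x,y in Bl]))]
cv2.imwrite("pics/v5.png",np.hstack([crop(a,200,180,350,310,2.8,f("top")),crop(s,240,170,370,300,2.8,f("side"))]))
print(robot.get_t(),robot.get_force().round(2))
E
```

```text
0.24915855747720062 [-0.06 -1.78  4.58]
77.8833 [ 0.1   1.06 -2.82] [-0.06  0.17  2.14  0.    0.83 -0.06]
79.2667 [-0.33 -0.33 -2.1 ]
```

View pics/v5.png

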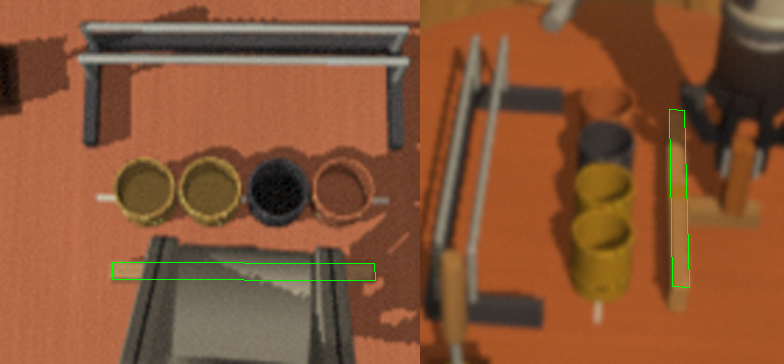

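The pusher is aligned behind the row as the overlay predicts, and the row is intact. Push.

```bash
python3 - <<'E'
from h import *
y=-.0135
go((.430,y),.0865,0,v=.06); go((.543,y),.0865,0,v=.06); f0=robot.get_force(); print(f0.round(2))
for x in np.arange(.545,.5605,.001):
    go((x,y),.0865,0,v=.02); f=robot.get_force(); print(round(x,3),f.round(1)[0],end=' ')
    if f[0]<-18: break
a,s=snap("top"),snap("side");cv2.imwrite("pics/q_t.png",a);cv2.imwrite("pics/q_s.png",s)
cv2.imwrite("pics/v6.png",np.hstack([crop(a,200,170,350,300,2.8),crop(s,220,170,350,300,2.8)]))
print(robot.get_t(),robot.get_tcp_pos().round(4))
E
```

```text
[-1.59  0.37 -3.4 ]
0.545 -2.3 0.546 -2.0 0.547 -1.3 0.548 -1.8 0.549 -2.3 0.55 -1.9 0.551 -1.8 0.552 -1.7 0.553 -2.4 0.554 -4.1 0.555 -6.4 0.556 -9.8 0.557 -11.3 0.558 -14.5 0.559 -16.7 0.56 -21.3 86.05 [ 0.5542 -0.0134  0.0675]
```

View pics/v6.png

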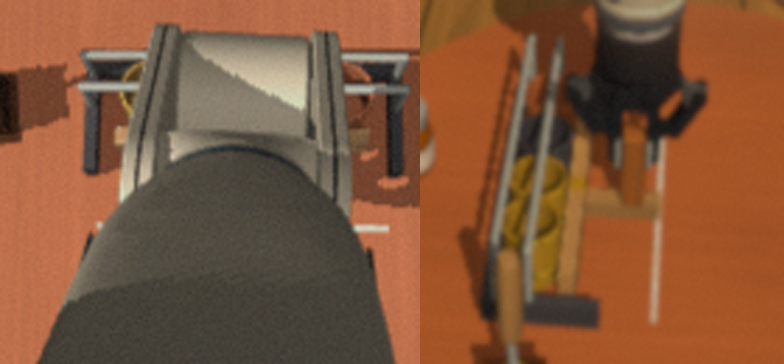

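Contact came at the predicted home position. Back off and check the cups before laying the pusher down.

```bash
python3 - <<'E'
from h import *
y=-.0135
go((.54,y),.0865,0,v=.05); go((.400,y),.0865,0,v=.12); go((.400,y),.20,0,v=.12)
go((.41,.17),.20,np.pi/4,v=.1)
th=np.deg2rad(87); h=np.array([.4085,.339])-.055*np.array([np.cos(th),np.sin(th)])
go(h,.20,th,v=.08)
a,s=snap("top"),snap("side")
for yy in(.0755,.012,-.044,-.102): r=fit(a,s,(.644,yy),.012); print(r[0].round(4),fit(a,s,(.644,yy),.012,("top",))[0].round(4),fit(a,s,(.644,yy),.012,("side",))[0].round(4))
P=[proj("top",circle((.644,yy),.07)) for yy in(.0755,.012,-.044,-.102)]
Q=[proj("side",circle((.644,yy),.07)) for yy in(.0755,.012,-.044,-.102)]
cv2.imwrite("pics/v7.png",np.vstack([crop(a,215,170,350,240,5.7),np.hstack([crop(s,235,170,315,230,4.8,Q),crop(a,215,170,295,230,4.8,P)])[:,:769]]))
print(robot.get_t())
E
```

```text
[0.645  0.0745] [0.644 0.074] [0.6445 0.08  ]
[0.6445 0.0145] [0.6445 0.015 ] [0.6555 0.0095]
[ 0.644  -0.0445] [ 0.641 -0.045] [ 0.6445 -0.0465]
[ 0.643  -0.1055] [ 0.643  -0.1055] [ 0.6435 -0.1085]Traceback (most recent call last):
  File "<stdin>", line 11, in <module>
    return _nx.concatenate(arrs, 0, dtype=dtype, casting=casting)
           ~~~~~~~~~~~~~~~^^^^^^^^^^^^^^^^^^^^^^^^^^^^^^^^^^^^^^^
ValueError: all the input array dimensions except for the concatenation axis must match exactly, but along dimension 1, the array at index 0 has size 770 and the array at index 1 has size 768
```

All four axes fit x = .643–.645, which is home. Lay the pusher down and take the final look.

```bash
python3 - <<'E'
from h import *
th=np.deg2rad(87); h=np.array([.4085,.339])-.055*np.array([np.cos(th),np.sin(th)])
go(h,.10,th,v=.12); f0=robot.get_force()
for z in(.09,.088,.087,.086,.085,.084):
    go(h,z,th,v=.04); f=robot.get_force()
    if f[2]-f0[2]>2: break
print(z,(f-f0).round(2))
robot.move_gripper(.55); go(h,.22,th,v=.12); go((.40,-.22),.30,0,v=.3); robot.sleep(.5)
a,s=snap("top"),snap("side")
def rect(M,t,pts,z):
    c,n=np.cos(t),np.sin(t); return np.array([[M[0]+c*x-n*y,M[1]+n*x+c*y,z] for x,y in pts])
R=[(-.095,-.14),(.055,-.14),(.055,.14),(-.095,.14),(-.095,-.14)]
Bl=[(-.008,-.12),(.008,-.12),(.008,.12),(-.008,.12),(-.008,-.12)]
f=lambda n:[proj(n,rect((.4085,.339),th,Bl,.035)),proj(n,rect((.4075,.3385),np.deg2rad(86.4),R,0))]
C=lambda n:[proj(n,circle((.644,y),.07)) for y in(.0745,.0145,-.0445,-.1055)]
o=np.hstack([crop(a,120,170,350,370,1.8,f("top")),crop(s,170,170,370,400,1.8,f("side")+C("side"))[:360]])
o2=crop(a,215,170,350,240,3)
cv2.imwrite("pics/v7.png",np.vstack([o,cv2.copyMakeBorder(o2,0,0,0,o.shape[1]-o2.shape[1],0)]));print(robot.get_t())
E
```

```text
0.085 [-0.51 -2.34  6.92]
99.1583
```

View pics/v7.png

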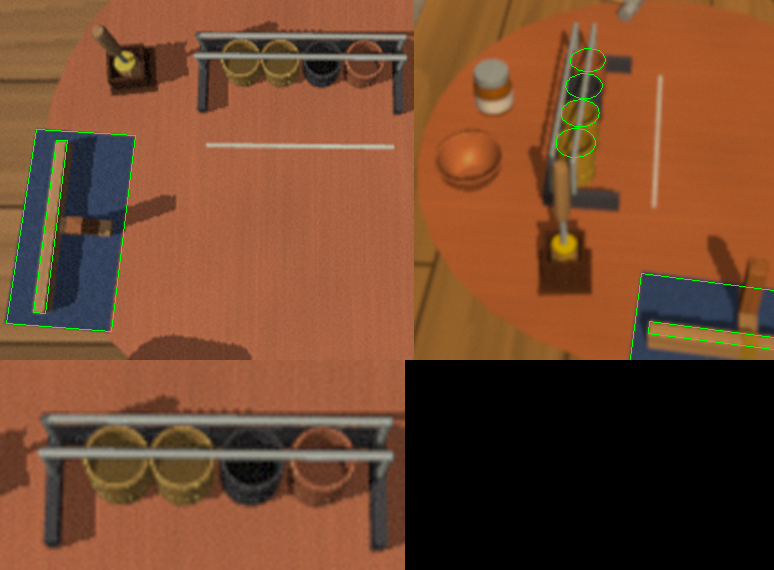

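All four tumblers are home in a close row, the brush is in its stand and the pusher is on its mark.

```bash
python3 -c "
from bench import robot
print(robot.sign_off())"
```

```text
the job is handed in; nothing more can be done
None
```

The job is done and handed in after about 99 s of robot time: the dark tumbler was brushed to its floor three times, all four tumblers are home against the rear rail, the brush is back in its stand, and the pusher is back on its mark; one brass tumbler got knocked out of the row along the way and was reset before the push.

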